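Leak-test a gas reducer: load the chamber, latch its lid, open the air

ROBOT

A 6-joint arm with a two-finger parallel gripper is mounted at the origin on the work surface. World frame = base frame: x ahead of the robot, y to its left, z up, the work surface at z = 0. Lengths are in mm, angles in rad, forces in N, time in s.
With the tool pointing down it reaches from about 275 to 750 mm from the base axis. Payload 10.2 kg.
Tool frame: the origin (TCP) lies midway between the tips of the shut fingers; the grasp point (between the pads) lies 19 mm behind it; z points along the fingers, y is the direction in which the jaws open and shut (so a half turn about z gives the same grasp; the last joint's range is limited). The gripper opens to 85 mm and grips with 20 to 120 N. Pads are 22 mm wide; open, the fingers measure 114 mm over their backs; the gripper's body (76 mm by 85 mm) begins 54 mm behind the grasp point. The pads swing forward as they close: fully open they stand 13 mm farther back than shut.
Start: joints at [1.091, 0.313, 1.498, -0, 1.331, -0.223], TCP at [133.356, 507.787, 231.294] pointing down, gripper open.
Joint ranges: [-2.94, 2.94], [-0.97, 2.17], [0.19, 2.56], [-1.23, 4.37], [0.02, 3.11], [-2.88, 2.88]. Speed limits (rad/s): [2.39, 2.39, 3.01, 3.14, 3.14, 3.14].

INTERFACE

Orientations are given as a unit quaternion [x, y, z, w].
In Python, from rig import r gives the robot as it stands.
- The arm moves only by the shell command python3 -m creep 'ROWS' [FORCE]. ROWS is JSON, a list of rows, each a list of 5 numbers: the closure, from 0 (fully open) to 1 (shut), then the shift along the tool's x, y, z in mm, then the turn about the tool's z in degrees. A call has 1 to 10 rows; each row is the pose to reach, as a shift and turn from the pose measured when the call began, along the tool's axes at that moment; what a row does not reach only later rows make up. A row lasts 1/12 s, in which the tool goes at most 41.7 mm and 7.16 degrees, less where a joint would pass 70% of its speed; a pose out of reach is approached as far as the arm can. A call with a gripper value outside its range is refused whole. The fingers move at their own pace and stop on an object; FORCE is the grip in N (left out, the last holds). Time passes only in rows, so rows that repeat a pose let the fingers close. It gives the time, the measured TCP pose, the force and the opening at its end, in the units of the state.
- r.read_state(): the state, without advancing time (a new reading comes with each control period).
- r.get_image(name): name is "scene" or "top" or "wrist"; returns the picture (400x640x3 uint8, red, green, blue); there is no depth.
- r.get_calibration(name): a dict with "fov_y" (degrees; the focal length in pixels is half the picture's height over the tangent of half this angle, whatever the lens; pixels are square), "cx", "cy" (the principal point, pixels), "k1" (the pictures are not rectified: a ray, as slopes to the right and down, at radius r is drawn at 1 + k1 r^2 times it, then the intrinsics apply), "cam_to_world" (4x4, takes a point from camera to world coordinates); the wrist camera has in their place "T_tool_cam" (4x4, takes a point from camera to tool coordinates, whose origin is the TCP and whose axes are the flange's). Camera axes: x right, y down, z forward; pixel columns grow to the right and rows downward; lengths in mm; the calibration is good to about 2 mm. A picture is of the moment at which its call begins: read the wrist's pose just before it. get_calibration takes no time and is no camera call.
- r.finish_job(): hands the job in, once; it reports no verdict.
Trained networks look in the newest picture that a camera, given by its name, has taken for a name from the list of things; names that differ only in an ending like _2 or _b are one class to them, and where a whole thing is asked for, a point or a joint stands for the part that bears it (a point fixed in the world has none). Each returns a list of dicts, best first, with "p" (0 to 1); they miss things now and then, are a little off and sometimes report something else, mostly with a low value. They report only what shows in the picture. A call takes as long as a camera call. They do not tell look-alikes from the thing itself.
- r.trace(camera, name): "mask" (400x640 bool, what is visible of it).
- r.tip_of(camera, name): "centre" ([x, y, z] in mm, in world coordinates, good to about 4 mm: a listed point, or the origin of a listed thing).
The state is a dict: "clock": time; "joint_positions": joint angles; "qvel": joint speeds; "tau": joint torques, N m; "tool_pos": TCP position; "tool_rot": TCP orientation; "force": force on the tool from outside, world axes, zero at the start; "torque": the same for the moment, N m; "gripper_width": finger opening in mm.
Only numpy, scipy, OpenCV 4.12 (cv2) and the standard library are available. Lean on these libraries where they do the work, as an engineer would, in place of code of your own. Each camera call takes 0.05 s, during which the arm holds its last target. There are 200 camera calls.

TASK

Put the plugged gas reducer (the grey casting with the red cap) upright in the middle of the round mat in the leak-test chamber, setting it down rather than dropping it, shut the sloping lid on it and turn the lid's wing knob a quarter turn clockwise to its stop, so that its tongue is behind the frame. Only then open the test air by swinging the yellow valve handle round to its stop, in line with its pipe. Let go of everything and leave the other things on the bench where they are.

Things in the scene. Friction and masses are not known exactly. Their poses are not given: they have to be found in the camera images.
- chamber: Leak-test chamber, fixed grey-blue steel box, 195 deep (x), 260 wide (y). Origin: see mat_centre; on the table; x to its back, y to the robot's left, z up. Front wall at x -90, 45 high; from there the opening rises at 30 deg to the hinge. Side walls 6 thick. Inside: floor z 10, x -86..71, y -124..124. Right (-y): air pipe at z 50 out to y -262, then back to a gauge at x 115, 160 high (mm)
- mat_centre (a point): centre of the top of the round black rubber mat (90 mm across, 5 mm thick, thin white ring) on the chamber's floor; axes as the chamber's, whose origin is 5 mm in front of and 15 mm below this point
- hinge_mid (a point): middle of the lid's hinge line, fixed on the chamber at x +75, z 140 mm in its frame; the line runs along the chamber's y. Behind it is a flat ledge at z 137 mm, out to x 105 mm; things on the table behind the open lid stand at least 40 mm off it and are no taller than 170 mm
- lid (a joint): lid hinge, rad: 0 shut (sloping 30 deg down from hinge to front), grows as it opens; 2.09 is upright, stop at 2.25. Stiff: the lid stays where it is left; 5 to 8 N at 145 mm from the hinge moves it. The lid is a frame 10 mm thick with a clear window, 260 wide, 195 mm long from the hinge line, its underside on the hinge line; push it right down on the frame. Starts near upright
- lid_front (a point): middle of the lid's free front edge, on its outer face (195 mm from the hinge, 10 mm out along the lid's normal). Axes move with the lid: x along the lid towards the hinge, y as the chamber's, z the outward normal
- wing (a joint): wing knob, rad: 0 with wings across (along the lid's front edge, tongue free), grows as it is turned clockwise seen from outside, 1.571 at the stop with wings along the slope and the tongue fully behind the frame's front lip. Stiff (0.18 N m), stays as left. The tongue would strike the lip if the lid were not down
- wing_grip (a point): grip point of the black wing knob, on its axis, 28 mm above the lid's outer face. Wings: a bar 60 mm long, 10 thick, from 14 to 38 mm above the face. Axis 154.5 mm from the hinge, mid-width, square to the lid (shut: 30 deg from vertical, leaning to the front). Axes turn with the knob: y along the wings, z outward
- tongue_tip (a point): tip of the knob's flat steel tongue under the lid, 31 mm from the knob's axis and 20 mm inside the lid's outer face; it points to the chamber's right at knob 0 and to its front at 1.571
- valve (a joint): yellow valve handle, rad: 0 shut, pointing to the chamber's front (across its pipe); grows as the handle turns anticlockwise seen from above, to the stop at 1.571, open, pointing to the chamber's right (-y), in line with its pipe. Stays as left; about 3 N at the tip moves it
- valve_pivot (a point): axis of the valve handle (vertical), at the handle's mid thickness, 91 mm above the table
- valve_tip (a point): point near the free end of the yellow valve handle, on its centre line, 100 mm from the axis. The handle is a bar 16 mm wide and 10 mm thick, its underside 86 mm above the table, and ends 104 mm from the axis
- reducer: Gas reducer to be tested: round grey casting 74 mm across and 34 mm high with a red square cap (34 x 34 mm, 24 mm high) in the middle on top, 58 mm high in all (a bolt head adds 2 mm); three plugged stubs (blue, blue, yellow) 17 mm above the underside reach 50 mm from its axis. 0.35 to 0.6 kg. Origin: centre of its underside, z up, x towards one blue stub and square to the cap's sides
- reducer_cap (a point): centre of the reducer's red cap, 46 mm above its underside; axes square to the cap
- mixer: bystander: round gas mixer, aluminium with black top, 100 mm across, 50 mm high, steel stub; origin at its underside
- wrench: bystander: steel wrench 180 mm long, lying flat, 8 mm high
- screwdriver: bystander: screwdriver with yellow handle, 200 mm long, lying flat, 26 mm high
- spray_bottle: bystander: white spray bottle with red cap, 60 mm across, 170 mm high; origin at its underside
- tray: bystander: blue open tray 150 x 110 x 28 mm with two brass fittings in it; origin at its underside
- filter: bystander: upright aluminium gas filter canister, 52 mm across, 100 mm high; origin at its underside
Not all that is in view belongs to the job. Leave any purple look-alike of the reducer alone.

How it is judged (in metres and radians):
On the way, in this order (a step that is already met when the one before it is completed fails the run):
1. the reducer stands on the mat in the open chamber, released (horizontal distance between reducer and mat_centre below 0.015 m and z of reducer in the frame of mat_centre below 0.004 m and angle between reducer's own z axis and vertical below 0.1 rad and contact force between the fingers and reducer below 0.2 N and value of joint lid above 1 rad), for 0.2 s.
2. the lid is shut on the frame (value of joint lid below 0.03 rad), for 0.1 s.
3. the wing knob is turned so that its tongue is behind the frame, lid shut (value of joint wing above 1.3 rad and value of joint lid below 0.03 rad), for 0.2 s.
4. the test air is open (value of joint valve above 1.3 rad), for 0.2 s.
At the end, for the whole second after the job is handed in: The reducer stands upright (within 0.1 rad) and still on the mat, its centre within 15 mm of the mat's centre; the lid is shut (below 0.03 rad), the wing knob at 1.3 rad or more (stop at 1.571) and the valve handle at 1.3 rad or more (stop at 1.571) (all of step 3 and horizontal distance between reducer and mat_centre below 0.015 m and z of reducer in the frame of mat_centre below 0.004 m and angle between reducer's own z axis and vertical below 0.1 rad and linear speed of reducer below 0.02 m/s and value of joint valve above 1.3 rad); the robot touches nothing.
It fails at once if the reducer is dropped: out of the fingers more than about 15 mm above the mat (height (world z) of reducer above 0.031 m and contact force between the fingers and reducer below 0.05 N).
It fails at once if the air is opened before the lid is latched (value of joint valve above 0.5 rad and value of joint wing below 1.2 rad).
It fails at once if another thing on the bench is moved by more than 30 mm (distance of any of mixer, wrench, screwdriver, spray_bottle, tray, filter from where it was at the start of the episode above 0.03 m).
It also fails if it takes over 72 s, if anything falls off the work surface, if the arm or the gripper's body presses on something with over 40 N, if the wrist force passes 120 N, or if a joint passes its speed limit or range.

## Working session

There is one attempt and no reset: what is moved stays moved. The work goes in short steps, Python scripts to look and compute and a shell command to move; the robot and the scene stay as the last step left them, time stands still between calls to the robot, and variables do not carry over. Pictures are saved under pics/ and viewed, about 8 in all and at most 12, crops included, and the job is handed in when it is done.

```bash
ls; mkdir -p pics; cat > h.py <<'E'
from rig import r
import numpy as np, cv2
from scipy.spatial.transform import Rotation as R
def tips(cams,names):
    for c in cams:
        r.get_image(c)
        for n in names:
            for d in r.tip_of(c,n)[:3]:
                print(c,n,round(d['p'],2),np.round(d['centre'],1))
def st():
    s=r.read_state(); print(round(s['clock'],2),np.round(s['tool_pos'],1),np.round(R.from_quat(s['tool_rot']).as_matrix(),3).tolist(),np.round(s['force'],1),round(s['gripper_width'],1),np.round(s['joint_positions'],2)); return s
def proj(c,P):
    k=r.get_calibration(c); T=np.array(k['cam_to_world']) if 'cam_to_world' in k else None
    if T is None:
        s=r.read_state(); W=np.eye(4); W[:3,:3]=R.from_quat(s['tool_rot']).as_matrix(); W[:3,3]=s['tool_pos']; T=W@np.array(k['T_tool_cam'])
    p=np.linalg.inv(T)@np.append(P,1); a=p[:2]/p[2]; f=200/np.tan(np.radians(k['fov_y']/2))
    return a*(1+k['k1']*(a@a))*f+[k['cx'],k['cy']]
E
python3 - <<'E'
from h import *
st()
a=r.get_image('scene');b=r.get_image('top')
cv2.imwrite('pics/scene.png',a[...,::-1]);cv2.imwrite('pics/top.png',b[...,::-1])
for c in('top','scene'):
    for n in ['mat_centre','hinge_mid','lid_front','wing_grip','valve_pivot','valve_tip','reducer','reducer_cap','tongue_tip','chamber']+(['mixer','wrench','screwdriver','spray_bottle','tray','filter'] if c=='top' else []):
        for d in r.tip_of(c,n)[:3]: print(c,n,round(d['p'],2),np.round(d['centre'],1),np.round(proj(c,d['centre'])))
E
```

```text
pics
0.0 [133.2 507.5 230.7] [[-0.967, 0.254, -0.001], [0.254, 0.967, -0.001], [0.0, -0.001, -1.0]] [-0.1  1.   0.1] 85.3 [ 1.09  0.31  1.5  -0.    1.33 -0.22]
top mat_centre 0.97 [539.9   1.5  10.3] [300. 196.]
top hinge_mid 0.98 [609.3  -4.  138.8] [300. 168.]
top hinge_mid 0.22 [596.2 355.    1.4] [199. 183.]
top lid_front 0.64 [ 5.944e+02 -1.000e-01  3.352e+02] [296. 157.]
top lid_front 0.22 [4.229e+02 3.610e+02 2.000e-01] [197. 232.]
top wing_grip 0.73 [ 511.1 -193.9   91.3] [359. 200.]
top wing_grip 0.68 [635.6  -5.9 297.1] [299. 146.]
top valve_pivot 0.57 [ 509.7 -196.3   95.5] [360. 200.]
top valve_tip 0.52 [ 407.1 -185.1   91.1] [358. 232.]
top valve_tip 0.19 [420.1 362.4   1. ] [196. 233.]
top reducer 0.94 [420.8 364.9  -0.9] [196. 233.]
top reducer 0.67 [276.6 336.3  -6. ] [204. 275.]
top reducer 0.64 [423.  363.3  47. ] [192. 232.]
top reducer_cap 0.82 [419.8 364.4  47.1] [192. 233.]
top reducer_cap 0.67 [280.9 335.2  44. ] [200. 275.]
top tongue_tip 0.68 [580.7 -30.  299.1] [308. 165.]
top chamber 0.83 [ 5.352e+02  5.000e-01 -0.000e+00] [300. 198.]
top mixer 0.88 [597.6 
[... 519 characters left out ...]
0.68 [606.8  -3.5 139.6] [368. 190.]
scene hinge_mid 0.46 [630.3  -2.9 296.7] [383. 156.]
scene lid_front 0.82 [597.9  -3.8 334.2] [371. 142.]
scene wing_grip 0.53 [632.2  -1.5 296.2] [384. 156.]
scene wing_grip 0.19 [5.382e+02 3.500e+00 4.000e-01] [341. 206.]
scene valve_pivot 0.86 [ 513.3 -192.1   88.4] [304. 249.]
scene valve_tip 0.53 [ 405.6 -190.6   90. ] [264. 233.]
scene reducer 0.91 [280.9 334.3  -2.7] [304.  96.]
scene reducer 0.8 [4.227e+02 3.606e+02 2.000e-01] [348. 103.]
scene reducer_cap 0.9 [286.9 332.1  45. ] [305.  87.]
scene reducer_cap 0.88 [419.2 362.7  46.1] [348.  92.]
scene tongue_tip 0.7 [582.7 -32.7 302.3] [359. 158.]
scene chamber 0.91 [540.8   3.7  -0.8] [342. 206.]
```

```bash
python3 - <<'E'
import cv2,numpy as np
a=cv2.imread('pics/top.png')[200:300,150:250];b=cv2.imread('pics/scene.png')[50:150,270:390]
cv2.imwrite('pics/crop.png',np.hstack([cv2.resize(a,None,fx=3.6,fy=3.6,interpolation=2),cv2.resize(b,None,fx=3.6,fy=3.6,interpolation=2)]))
E
```

```text
(no output)
```

View pics/crop.png

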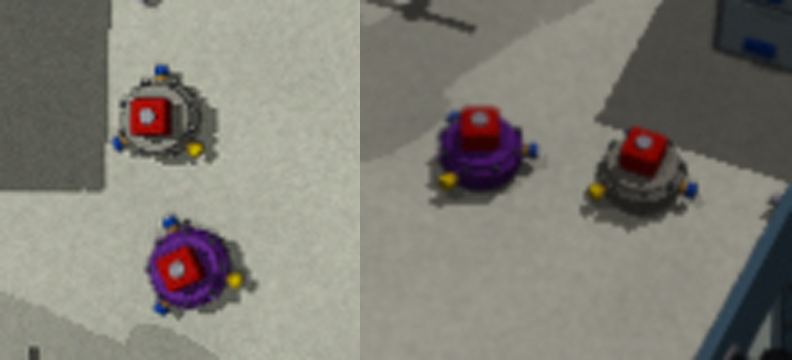

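View pics/scene.png

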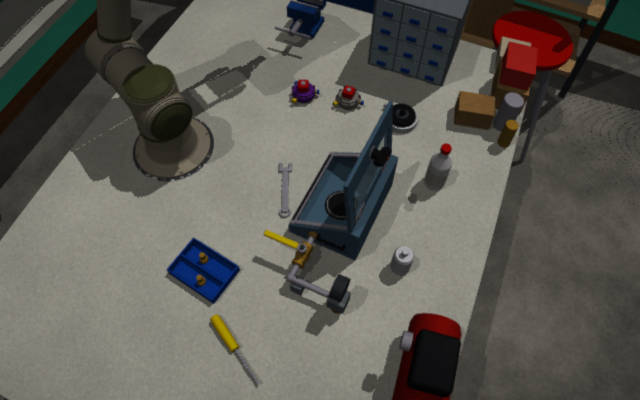

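Two candidates: the grey one at top px (192,233) / scene (348,92), and the purple one at top (200,275) / scene (304,87). The grey casting with the red cap fits, and it stands at about (421, 363). The scene shows the lid leaning slightly forward, so I'll push it farther open first to make room for the wrist.

```bash
python3 -m creep '[[1,-507,-309,-99,-15],[1,-507,-309,-99,-15],[1,-507,-309,-99,-15],[1,-507,-309,-99,-15],[1,-507,-309,-99,-15],[1,-507,-309,-99,-15],[1,-507,-309,-99,-15],[1,-507,-309,-99,-15],[1,-507,-309,-99,-15],[1,-507,-309,-99,-15]]' 40; python3 -c "from h import *;st()"
```

```text
clock: 2.23
tool_pos: [413.5, 216.4, 299.0]
tool_rot: [-0.002, 1.0, 0.0, 0.0]
force: [0.8, 1.2, 0.2]
gripper_width: 0.5
2.23 [413.5 216.4 299. ] [[-1.0, -0.005, 0.001], [-0.005, 1.0, 0.0], [-0.001, 0.0, -1.0]] [0.8 1.2 0.2] 0.5 [ 0.23  0.14  1.54  0.    1.46 -1.35]
```

```bash
python3 -m creep '[[1,-131,-136,-16,0],[1,-131,-136,-16,0],[1,-131,-136,-16,0],[1,-131,-136,-16,0],[1,-131,-136,-16,0],[1,-131,-136,-16,0]]' && python3 -m creep '[[1,-12,0,0,0],[1,-24,0,0,0],[1,-36,0,0,0],[1,-48,0,0,0],[1,-58,0,0,0],[1,-66,0,0,0],[1,-66,0,0,0]]'; python3 - <<'E'
from h import *
st(); tips(['scene'],['lid_front','tongue_tip'])
E
```

```text
clock: 2.73
tool_pos: [547.5, 77.4, 314.2]
tool_rot: [-0.0, 1.0, -0.0, 0.0]
force: [-0.9, 0.6, -0.0]
gripper_width: -0.0
clock: 3.32
tool_pos: [613.8, 77.6, 313.7]
tool_rot: [-0.0, 1.0, -0.0, -0.0]
force: [-0.6, 0.3, -0.3]
gripper_width: -0.2
3.32 [613.8  77.6 313.7] [[-1.0, -0.0, -0.001], [-0.0, 1.0, -0.001], [0.001, -0.001, -1.0]] [-0.6  0.3 -0.3] -0.2 [-0.06  0.5   1.02 -0.    1.62 -1.63]
scene lid_front 0.66 [630.9  -6.8 335.1]
scene lid_front 0.16 [ 286.7 -315.6   -3.2]
scene tongue_tip 0.55 [612.2 -32.4 303.6]
```

```bash
python3 -m creep '[[1,60,0,0,0],[1,60,0,0,0],[0.3,193,285,64,0],[0,193,285,114,0],[0,193,285,114,0],[0,193,285,114,0],[0,193,285,114,0],[0,193,285,114,0],[0,193,285,114,0],[0,193,285,114,0]]' && python3 -m creep '[[0,0,0,0,0],[0,0,0,0,0]]'; python3 - <<'E'
from h import *
st(); im=r.get_image('wrist'); cv2.imwrite('pics/w1.png',im[...,::-1])
for n in ['reducer','reducer_cap']:
    for d in r.tip_of('wrist',n)[:3]: print(n,round(d['p'],2),np.round(d['centre'],1),proj('wrist',d['centre']))
for d in r.trace('wrist','reducer_cap')[:1]:
    m=d['mask'].astype(np.uint8);
# red pixels
h=cv2.cvtColor(im,cv2.COLOR_RGB2HSV); red=(((h[...,0]<6)|(h[...,0]>174))&(h[...,1]>150)&(h[...,2]>60)).astype(np.uint8)
n,l,s,c=cv2.connectedComponentsWithStats(red)
for i in range(1,n):
    if s[i,4]>150:
        q=cv2.minAreaRect(np.argwhere(l==i)[:,::-1].astype(np.float32)); print(s[i],q)
k=r.get_calibration('wrist');print(np.round(k['T_tool_cam'],3).tolist())
E
```

```text
clock: 4.3
tool_pos: [419.0, 362.8, 200.5]
tool_rot: [-0.001, 1.0, 0.0, 0.001]
force: [0.5, 0.7, 0.6]
gripper_width: 85.6
clock: 4.47
tool_pos: [417.1, 364.1, 200.0]
tool_rot: [-0.002, 1.0, 0.0, 0.0]
force: [0.5, 0.2, 1.0]
gripper_width: 85.4
4.47 [417.1 364.1 200. ] [[-1.0, -0.005, 0.0], [-0.005, 1.0, 0.0], [-0.0, 0.0, -1.0]] [0.5 0.2 1. ] 85.4 [ 0.51  0.4   1.46 -0.    1.28 -1.07]
reducer 0.92 [281.2 332.3  -2.4] [296.33160218  57.69528832]
reducer 0.65 [424.  362.7  -2.2] [323.37458193 181.62883878]
reducer_cap 0.7 [281.7 333.   45.9] [292.69209751  48.67674816]
[ 270   24   44   49 1133] ((292.060302734375, 48.52286911010742), (41.12765884399414, 35.154571533203125), 65.77225494384766)
[308 175  31  32 764] ((323.0, 190.5), (31.0, 30.0), 90.0)
[[-0.001, -0.95, -0.311, 80.516], [1.0, -0.001, -0.001, -0.052], [0.001, -0.311, 0.95, -141.967], [0.0, 0.0, 0.0, 1.0]]
```

View pics/w1.png

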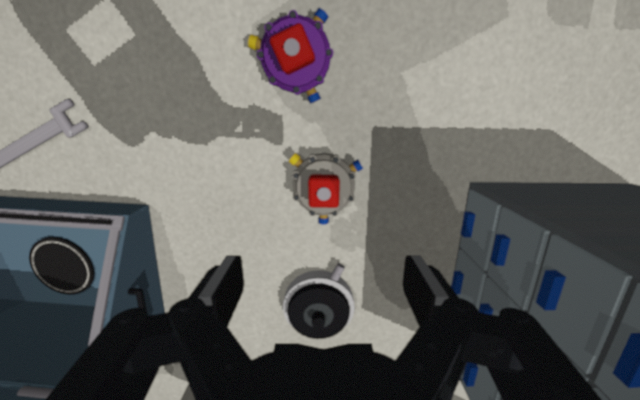

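```bash
python3 - <<'E'
from h import *
for x in (417,421,425): print(x,proj('wrist',[x,363,58]),proj('wrist',[x,363,46]))
E
```

```text
417 [324.18994401 188.35681651] [324.14345519 185.46211284]
421 [324.18968755 191.99660648] [324.14340637 188.97858953]
425 [324.18941968 195.60606217] [324.14334577 192.46693447]
```

```bash
python3 -m creep '[[0,-3,0,40,0],[0,-3,0,80,0],[0,-3,0,110,0],[0,-3,0,140,0],[0,-3,0,155,0],[0,-3,0,165,0],[0,-3,0,166,0],[0,-3,0,166,0]]' 60 && python3 -m creep '[[0.3,0,0,0,0],[0.6,0,0,0,0],[1,0,0,0,0],[1,0,0,0,0],[1,0,0,0,0],[1,0,0,0,0],[1,0,0,0,0],[1,0,0,0,0]]' 60; python3 - <<'E'
from h import *
im=r.get_image('wrist'); cv2.imwrite('pics/w2.png',im[...,::-1])
E
```

```text
clock: 5.33
tool_pos: [423.9, 361.8, 36.0]
tool_rot: [0.001, 1.0, 0.001, 0.002]
force: [1.1, -0.2, 0.4]
gripper_width: 85.6
clock: 6.0
tool_pos: [424.5, 362.5, 37.0]
tool_rot: [0.001, 1.0, 0.001, 0.003]
force: [-0.1, 2.3, 6.5]
gripper_width: 33.1
```

View pics/w2.png

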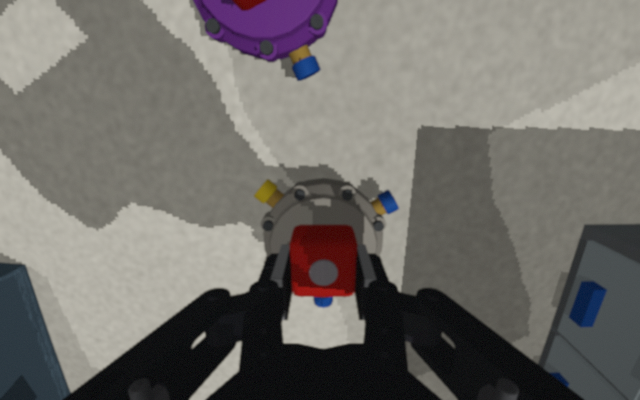

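```bash
python3 - <<'E'
from h import *
im=cv2.imread('pics/w2.png'); h=cv2.cvtColor(im,cv2.COLOR_BGR2HSV); red=(((h[...,0]<6)|(h[...,0]>174))&(h[...,1]>150)&(h[...,2]>60))
red[:150]=0; print(np.argwhere(red).min(0),np.argwhere(red).max(0))
s=r.read_state();T=np.array(s['tool_pos'])
for dx in (-8,-4,0): print(dx,[np.round(proj('wrist',T+[dx+e,0,21])) for e in(-17,0,17)], proj('wrist',T+[dx,0,23]))
E
python3 -m creep '[[1,0,0,-10,0],[1,0,0,-30,0],[1,0,0,-60,0],[1,0,0,-100,0],[1,0,0,-140,0],[1,0,0,-160,0],[1,0,0,-160,0]]' && python3 -m creep '[[1,-40,-100,0,0],[1,-80,-222,0,0],[1,-80,-222,0,0],[1,-80,-222,0,0],[1,-80,-222,0,0],[1,-80,-222,0,0],[1,-80,-222,0,0],[1,-80,-222,0,0],[1,-80,-222,0,0]]'; python3 - <<'E'
from h import *
st(); im=r.get_image('wrist'); cv2.imwrite('pics/w3.png',im[...,::-1])
for n in ['mat_centre','reducer','hinge_mid','chamber']:
    for d in r.tip_of('wrist',n)[:2]: print(n,round(d['p'],2),np.round(d['centre'],1),proj('wrist',d['centre']))
h=cv2.cvtColor(im,cv2.COLOR_RGB2HSV); red=(((h[...,0]<6)|(h[...,0]>174))&(h[...,1]>150)&(h[...,2]>60)); red[:150]=0;a=np.argwhere(red); print(a.min(0),a.max(0))
tips(['scene','top'],['mat_centre','chamber','hinge_mid'])
E
```

```text
[225 290] [296 356]
-8 [array([323., 235.]), array([324., 266.]), array([324., 295.])] [323.52501341 268.54385141]
-4 [array([323., 243.]), array([324., 273.]), array([324., 302.])] [323.53694354 275.63312341]
0 [array([323., 250.]), array([324., 280.]), array([324., 308.])] [323.5486205  282.58336257]
clock: 6.63
tool_pos: [424.9, 362.7, 202.0]
tool_rot: [0.001, 1.0, 0.003, 0.006]
force: [0.4, 1.7, -4.6]
gripper_width: 32.9
clock: 7.38
tool_pos: [503.7, 140.9, 200.2]
tool_rot: [0.001, 1.0, 0.003, 0.005]
force: [-0.4, 0.8, -4.3]
gripper_width: 33.0
7.38 [503.7 140.9 200.2] [[-1.0, 0.001, 0.01], [0.001, 1.0, 0.007], [-0.01, 0.007, -1.0]] [-0.4  0.8 -4.3] 33.0 [ 0.05  0.33  1.56  0.01  1.24 -1.53]
mat_centre 0.62 [537.2   0.9  13.6] [209.77592223 205.94458334]
reducer 0.76 [499.6 139.2 161.9] [319.60772066 224.95345811]
hinge_mid 0.87 [608.1  -2.2 136.7] [167.31267997 322.06631027]
chamber 0.95 [ 5.367e+02  2.600e+00 -4.000e-01] [215.2963774  201.42067465]
chamber 0.54 [534.5  -0.   14.8] [208.63903651 203.63898765]
[226 289] [296 356]
scene mat_centre 0.65 [ 5.452e+02 -1.000e-01  1.200e+01]
scene mat_centre 0.47 [ 3.722e+02 -1.020e+01 -2.000e-01]
scene chamber 0.61 [538.4  -0.6  -0.7]
scene hinge_mid 0.69 [606.3  -6.3 138.4]
top mat_centre 0.72 [753.7 182.7   1.1]
top mat_centre 0.56 [541.3  -1.3  13.6]
top chamber 0.66 [5.346e+02 1.800e+00 4.000e-01]
top chamber 0.63 [ 7.459e+02 -1.097e+02  3.000e-01]
top chamber 0.45 [538.4   2.8  14.3]
top hinge_mid 0.98 [609.8  -2.9 143.2]
```

View pics/w3.png

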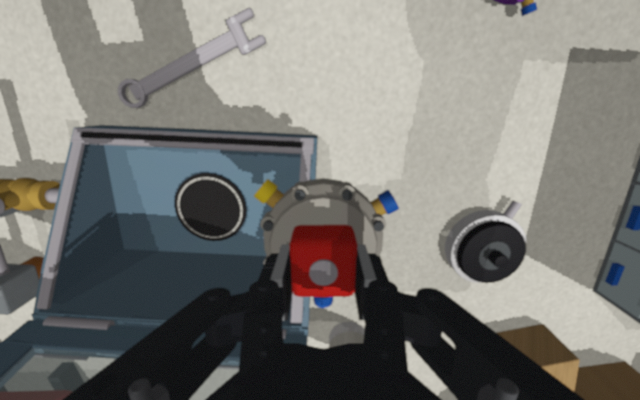

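The mat shows at (210,206), which projects to about (538, 0.5), and hinge_mid − 70 agrees. The cap sits about 6 mm nearer the robot than the TCP, with its bolt at (323,271). So the TCP goes to about (545, 0).

```bash
python3 -m creep '[[1,-20,-60,0,0],[1,-40,-120,0,0],[1,-40,-141,0,0],[1,-40,-141,0,0],[1,-40,-141,30,0],[1,-40,-141,60,0],[1,-40,-141,90,0],[1,-40,-141,105,0],[1,-40,-141,110,0],[1,-40,-141,110,0]]'; python3 - <<'E'
from h import *
s=st()
im=r.get_image('wrist'); cv2.imwrite('pics/w4.png',im[...,::-1])
tips(['scene','top'],['mat_centre','reducer','reducer_cap'])
E
```

```text
clock: 8.87
tool_pos: [545.5, 0.4, 90.4]
tool_rot: [0.001, 1.0, 0.003, 0.005]
force: [0.7, -0.4, -4.1]
gripper_width: 32.8
8.87 [5.455e+02 4.000e-01 9.040e+01] [[-1.0, 0.001, 0.011], [0.001, 1.0, 0.007], [-0.011, 0.007, -1.0]] [ 0.7 -0.4 -4.1] 32.8 [-0.22  0.5   1.62  0.01  1.01 -1.79]
scene mat_centre 0.92 [5.427e+02 1.000e-01 1.170e+01]
scene reducer 0.96 [543.8  -2.   57.1]
scene reducer_cap 0.61 [544.2  -1.7  98.3]
top reducer 0.48 [377.1  -8.7  -2.5]
top reducer 0.46 [276.8 334.6  -2.9]
top reducer_cap 0.62 [282.5 334.8  46.9]
```

View pics/w4.png

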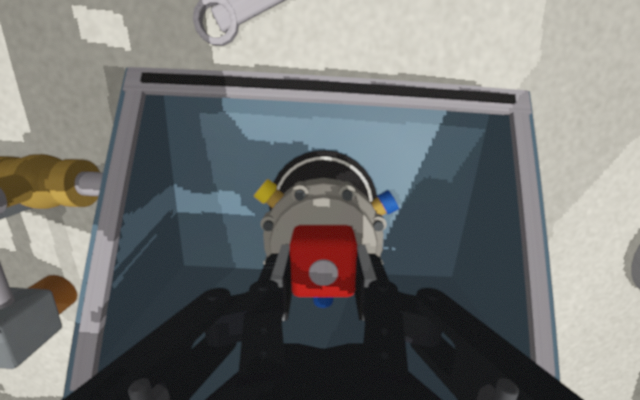

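```bash
python3 -m creep '[[1,0,0,12,0],[1,0,0,22,0],[1,0,0,29,0],[1,0,0,33,0],[1,0,0,36,0],[1,0,0,37,0],[1,0,0,37,0]]'; python3 - <<'E'
from h import *
s=st(); im=r.get_image('wrist')
# ring projections
T=np.array(s['tool_pos'])
for c in (536,540,544): print(c,proj('wrist',[c-42,0,15]),proj('wrist',[c-45,0,15]))
cv2.imwrite('pics/w5.png',cv2.resize(im[100:320,200:450],None,fx=3,fy=2.7)[...,::-1])
tips(['scene','top'],['mat_centre','reducer','reducer_cap'])
E
```

```text
clock: 9.9
tool_pos: [546.6, 0.5, 54.6]
tool_rot: [0.001, 1.0, 0.003, 0.007]
force: [-0.2, 0.4, -4.7]
gripper_width: 32.3
9.9 [5.466e+02 5.000e-01 5.460e+01] [[-1.0, 0.001, 0.013], [0.001, 1.0, 0.006], [-0.013, 0.006, -1.0]] [-0.2  0.4 -4.7] 32.3 [-0.22  0.55  1.64  0.01  0.93 -1.79]
536 [322.05625429 155.71861045] [322.0430163  151.06379078]
540 [322.07371722 161.85144355] [322.06064007 157.25966873]
544 [322.09096756 167.90119752] [322.07804965 163.37162686]
scene mat_centre 0.71 [541.3   1.   15.6]
scene mat_centre 0.21 [607.5  -2.9 139.6]
scene mat_centre 0.16 [612.3 -32.2 304. ]
scene reducer 0.86 [547.2  -1.   18.9]
scene reducer 0.67 [ 404.3 -188.8   89.8]
scene reducer 0.19 [5.959e+02 3.555e+02 1.000e-01]
scene reducer_cap 0.75 [543.4  -1.1  62.6]
scene reducer_cap 0.68 [ 405.1 -191.3   91.1]
```

View pics/w5.png

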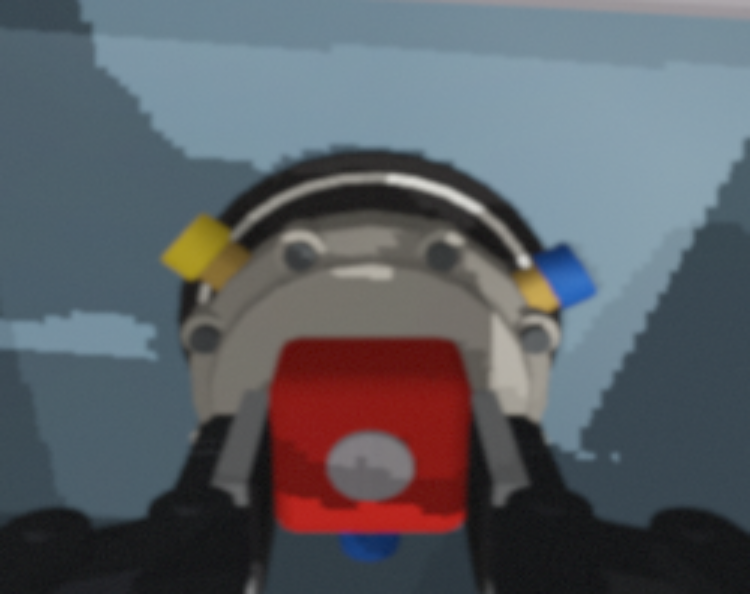

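```bash
python3 -m creep '[[1,0,0,1,0],[1,0,0,2,0],[1,0,0,3,0],[1,0,0,3,0]]' && python3 -m creep '[[1,0,0,0,0],[1,0,0,1.5,0],[1,0,0,1.5,0]]'
```

```text
clock: 10.68
tool_pos: [546.8, 0.6, 52.2]
tool_rot: [0.0, 1.0, 0.003, 0.007]
force: [-0.3, 0.6, 2.2]
gripper_width: 32.4
clock: 10.93
tool_pos: [547.1, 0.6, 52.1]
tool_rot: [0.0, 1.0, 0.003, 0.007]
force: [-5.8, 2.7, 12.2]
gripper_width: 32.3
```

```bash
python3 -m creep '[[0.5,0,0,0,0],[0.3,0,0,0,0],[0.3,0,0,0,0],[0.3,0,0,0,0],[0.3,0,0,0,0]]' && python3 -m creep '[[0.3,0,0,-10,0],[0.3,0,0,-30,0],[0.3,0,0,-60,0],[0.3,0,0,-100,0],[0.3,0,0,-140,0],[0.3,20,0,-160,0],[0.3,40,30,-190,0],[0.3,60,50,-220,0],[0.3,60,70,-260,0],[0.3,60,70,-260,0]]'; python3 - <<'E'
from h import *
st(); im=r.get_image('wrist'); cv2.imwrite('pics/w6.png',im[...,::-1])
tips(['wrist','scene','top'],['mat_centre','reducer','reducer_cap'])
tips(['scene','top'],['lid_front','hinge_mid'])
E
```

```text
clock: 11.35
tool_pos: [547.1, 0.6, 51.9]
tool_rot: [0.0, 1.0, 0.003, 0.007]
force: [0.3, 0.4, -0.3]
gripper_width: 60.1
clock: 12.18
tool_pos: [483.4, 71.2, 318.3]
tool_rot: [-0.001, 1.0, 0.003, 0.013]
force: [0.3, -0.8, 0.5]
gripper_width: 59.9
12.18 [483.4  71.2 318.3] [[-1.0, -0.002, 0.025], [-0.001, 1.0, 0.006], [-0.025, 0.006, -1.0]] [ 0.3 -0.8  0.5] 59.9 [-0.1   0.17  1.46  0.01  1.49 -1.67]
wrist mat_centre 0.58 [ 5.454e+02 -1.000e-01  5.630e+01]
wrist mat_centre 0.2 [758.1 178.6  -0. ]
wrist reducer 0.56 [542.2  -1.7  15.1]
wrist reducer 0.36 [ 284.7 -313.7   -2.7]
wrist reducer_cap 0.77 [282.9 334.7  44.4]
wrist reducer_cap 0.55 [542.7   2.9  57.4]
scene mat_centre 0.79 [543.9  -0.8  14. ]
scene mat_centre 0.67 [ 751.  -111.3    3.3]
scene mat_centre 0.17 [628.4  -5.7 337.5]
scene reducer 0.84 [547.3   0.8  14.4]
scene reducer_cap 0.77 [540.7  -1.1  60.8]
scene reducer_cap 0.59 [283.5 332.8  44.6]
scene reducer_cap 0.55 [5.417e+02 4.000e-01 1.320e+01]
top mat_centre 0.67 [542.6   1.3  12.6]
top reducer 0.94 [276.5 333.2  -4.5]
top reducer 0.68 [543.    0.   18.4]
top reducer_cap 0.79 [545.   -1.   63.5]
top reducer_cap 0.68 [279.2 335.   45.1]
scene lid_front 0.77 [630.6  -1.3 334.8]
scene lid_front 0.23 [656.2  -2.5 288.2]
scene hinge_mid 0.79 [6.041e+02 1.000e-01 1.386e+02]
scene hinge_mid 0.22 [ 7.564e+02  1.782e+02 -6.000e-01]
top lid_front 0.56 [6.313e+02 5.000e-01 3.346e+02]
top hinge_mid 0.93 [614.1  -5.6 143.5]
```

View pics/w6.png

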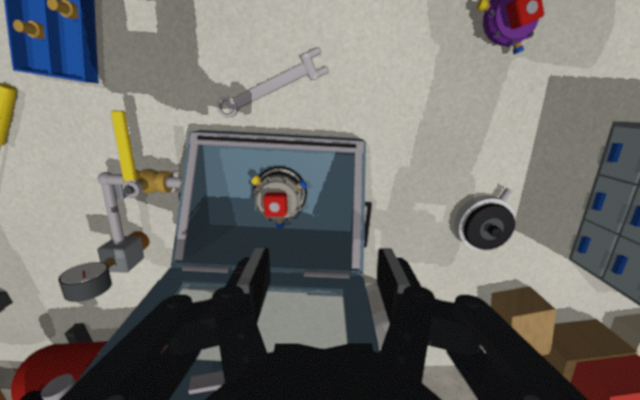

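```bash
python3 -m creep '[[1,0,5,-40,0],[1,-20,5,-48,0],[1,-60,5,-48,0],[1,-100,5,-47,0],[1,-140,5,-46,0],[1,-170,5,-46,0],[1,-185,5,-46,0],[1,-185,5,-46,0]]'; python3 -c "from h import *;st()"
```

```text
clock: 13.8
tool_pos: [669.8, 73.3, 357.3]
tool_rot: [0.001, 1.0, 0.003, 0.006]
force: [-0.4, 0.3, -0.3]
gripper_width: 0.1
13.8 [669.8  73.3 357.3] [[-1.0, 0.001, 0.012], [0.001, 1.0, 0.006], [-0.012, 0.006, -1.0]] [-0.4  0.3 -0.3] 0.1 [-0.07  0.65  0.67  0.01  1.81 -1.64]
```

```bash
python3 -m creep '[[1,0,0,25,0],[1,0,0,50,0],[1,10,0,54,0],[1,25,0,54,0],[1,32,0,54,0],[1,32,0,54,0]]'; python3 -c "from h import *;st()"
```

```text
clock: 14.3
tool_pos: [637.0, 73.9, 303.8]
tool_rot: [0.0, 1.0, 0.003, 0.006]
force: [0.3, 0.6, 0.7]
gripper_width: 0.3
14.3 [637.   73.9 303.8] [[-1.0, 0.001, 0.013], [0.001, 1.0, 0.006], [-0.013, 0.006, -1.0]] [0.3 0.6 0.7] 0.3 [-0.07  0.55  0.97  0.01  1.61 -1.64]
```

```bash
python3 -m creep '[[1,15,0,0,0],[1,32,0,0,0],[1,51,0,1,0],[1,71,0,8,0],[1,91,0,15,0],[1,109,0,27,0],[1,127,0,39,0],[1,141,0,54,0],[1,155,0,71,0],[1,155,0,71,0]]'; python3 - <<'E'
from h import *
st(); tips(['scene'],['lid_front','wing_grip'])
E
```

```text
clock: 15.13
tool_pos: [480.3, 74.8, 229.0]
tool_rot: [0.0, 1.0, 0.003, 0.004]
force: [-0.8, -0.2, 0.0]
gripper_width: -0.0
15.13 [480.3  74.8 229. ] [[-1.0, 0.0, 0.008], [0.001, 1.0, 0.006], [-0.008, 0.006, -1.0]] [-0.8 -0.2  0. ] -0.0 [-0.09  0.22  1.62  0.01  1.29 -1.66]
scene lid_front 0.86 [440.4   6.6 241.2]
scene wing_grip 0.51 [488.8   6.5 247.1]
```

```bash
python3 -m creep '[[1,9,0,18,0],[1,17,0,37,0],[1,23,0,59,0],[1,30,0,79,0],[1,33,0,99,0],[1,34,0,119,0],[1,32,0,135,0],[1,30,0,148,0],[1,30,0,156,0],[1,30,0,160,0]]'; python3 -m creep '[[1,0,0,4,0],[1,0,0,8,0],[1,0,0,10,0],[1,0,0,10,0]]'; python3 - <<'E'
from h import *
st(); tips(['scene','top'],['lid_front','wing_grip','valve_pivot','valve_tip','tongue_tip'])
E
```

```text
clock: 16.12
tool_pos: [457.1, 75.2, 71.4]
tool_rot: [0.0, 1.0, 0.003, 0.007]
force: [-0.5, -0.7, 1.9]
gripper_width: -0.1
clock: 16.45
tool_pos: [458.7, 75.1, 65.4]
tool_rot: [0.0, 1.0, 0.002, 0.009]
force: [-16.5, -1.6, 46.8]
gripper_width: 0.1
16.45 [458.7  75.1  65.4] [[-1.0, 0.0, 0.019], [0.0, 1.0, 0.005], [-0.019, 0.005, -1.0]] [-16.5  -1.6  46.8] 0.1 [-0.09  0.39  1.88  0.01  0.85 -1.67]
scene lid_front 0.65 [433.2   5.7  53.2]
scene wing_grip 0.64 [458.4   6.   95.2]
scene wing_grip 0.57 [537.6   4.8  -2.6]
scene valve_pivot 0.57 [ 510.  -190.2   90.4]
scene valve_tip 0.89 [ 406.3 -188.8   90.5]
scene tongue_tip 0.72 [475.6 -27.6  49.9]
top lid_front 0.98 [431.8   9.   51.5]
top wing_grip 0.61 [461.7   2.9  93.6]
top valve_pivot 0.68 [ 511.6 -196.1   92.1]
top valve_tip 0.42 [474.5 -23.5  52.8]
top tongue_tip 0.67 [471.6 -23.   49.5]
```

```bash
python3 -m creep '[[1,0,0,-30,0],[1,-3,0,-60,7],[1,-3,-20,-85,14],[0.8,-3,-50,-85,21],[0.53,-3,-71,-85,28],[0.53,-3,-71,-85,35],[0.53,-3,-71,-85,42],[0.53,-3,-71,-85,49],[0.53,-3,-71,-85,56],[0.53,-3,-71,-85,63]]' && python3 -m creep '[[0.53,0,0,0,7],[0.53,0,0,0,14],[0.53,0,0,0,21],[0.53,0,0,0,28],[0.53,0,0,0,31],[0.53,0,0,0,31]]'; python3 - <<'E'
from h import *
st(); im=r.get_image('wrist'); cv2.imwrite('pics/w7.png',im[...,::-1])
tips(['wrist','scene','top'],['wing_grip','lid_front'])
print(proj('wrist',[459,4,95]))
E
```

```text
clock: 17.88
tool_pos: [460.2, 3.6, 150.6]
tool_rot: [0.525, 0.851, 0.007, 0.007]
force: [-0.5, -0.1, -0.3]
gripper_width: 40.1
clock: 18.38
tool_pos: [460.4, 3.5, 150.9]
tool_rot: [0.734, 0.679, 0.009, 0.005]
force: [-0.4, -0.6, -0.5]
gripper_width: 40.3
18.38 [460.4   3.5 150.9] [[0.078, 0.997, 0.02], [0.997, -0.078, 0.005], [0.006, 0.02, -1.0]] [-0.4 -0.6 -0.5] 40.3 [-0.25  0.25  1.81  0.01  1.06 -0.18]
wrist wing_grip 0.91 [457.7   4.8  94.9]
wrist lid_front 0.69 [437.5   6.   51.4]
scene wing_grip 0.65 [455.8   9.4  94.1]
scene lid_front 0.59 [432.3   6.6  53.2]
top wing_grip 0.5 [ 287.4 -314.5   -3.2]
top lid_front 0.8 [432.2   9.5  48.2]
top lid_front 0.58 [ 452.7 -462.9    2. ]
[320.74910769 221.4058818 ]
```

View pics/w7.png

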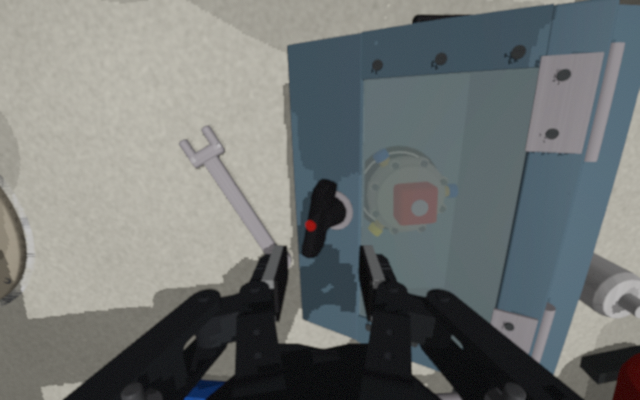

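```bash
python3 -m creep '[[0.53,0,-1,20,5],[0.53,0,-1.5,40,10],[0.53,0,-1.5,55,10],[0.53,0,-1.5,65,10],[0.53,0,-1.5,70,10],[0.53,0,-1.5,70,10]]' 40 && python3 -m creep '[[0.6,0,0,0,0],[0.7,0,0,0,0],[0.8,0,0,0,0],[1,0,0,0,0],[1,0,0,0,0],[1,0,0,0,0]]' 40
```

```text
clock: 19.38
tool_pos: [459.8, 4.1, 79.9]
tool_rot: [0.79, 0.613, 0.009, 0.004]
force: [-0.5, -1.1, 0.0]
gripper_width: 40.2
clock: 19.88
tool_pos: [462.9, 3.2, 82.0]
tool_rot: [0.79, 0.613, 0.012, 0.007]
force: [6.6, -2.2, 0.7]
gripper_width: 26.4
```

```bash
python3 -m creep '[[1,0,0,0,6],[1,0,-1,0,12],[1,0,-1,0,18],[1,0,-1,0,24],[1,0,-1,0,30],[1,0,-1,0,36]]' 40; python3 -c "from h import *;st()"
```

```text
clock: 20.38
tool_pos: [461.6, 3.2, 83.1]
tool_rot: [0.941, 0.337, 0.013, 0.004]
force: [-9.4, -0.5, 10.1]
gripper_width: 22.8
20.38 [461.6   3.2  83.1] [[0.772, 0.635, 0.027], [0.635, -0.773, 0.002], [0.022, 0.015, -1.0]] [-9.4 -0.5 10.1] 22.8 [-0.25  0.35  1.88  0.01  0.88  0.62]
```

```bash
python3 -m creep '[[1,0,0,0,6],[1,0,0,0,12],[1,0,0,0,18],[1,0,0,0,24],[1,0,0,0,30],[1,0,0,0,36],[1,0,0,0,42],[1,0,0,0,45],[1,0,0,0,45]]' 40; python3 - <<'E'
from h import *
st(); im=r.get_image('wrist'); cv2.imwrite('pics/w8.png',im[...,::-1])
print(np.round(r.read_state()['torque'],2))
tips(['scene','top'],['lid_front','tongue_tip','wing_grip'])
E
```

```text
clock: 21.13
tool_pos: [460.3, 5.2, 84.1]
tool_rot: [0.999, -0.05, 0.012, -0.003]
force: [-8.9, 12.2, 11.9]
gripper_width: 19.5
21.13 [460.3   5.2  84.1] [[0.995, -0.1, 0.024], [-0.1, -0.995, 0.005], [0.023, -0.008, -1.0]] [-8.9 12.2 11.9] 19.5 [-0.25  0.35  1.88  0.01  0.89  1.41]
[2.42 1.31 0.39]
scene lid_front 0.58 [435.6   6.8  50.8]
scene wing_grip 0.52 [456.2   5.5  94.8]
scene wing_grip 0.21 [458.   -1.3  39.8]
```

View pics/w8.png

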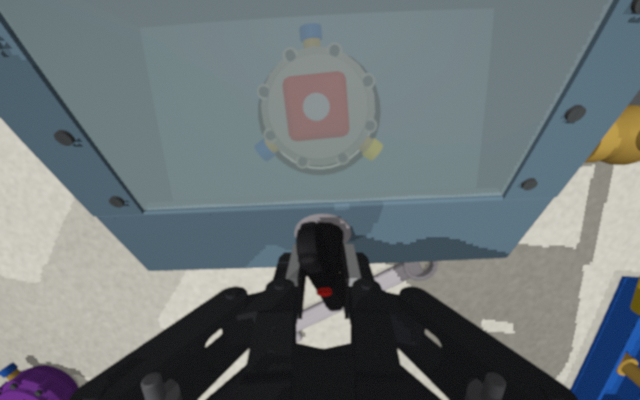

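```bash
python3 -m creep '[[1,0,2,0,5],[1,0,2,0,10],[1,0,2,0,15],[1,0,2,0,20],[1,0,2,0,23],[1,0,2,0,23]]' 60; python3 -c "from h import *;s=st();print(np.round(s['torque'],2))"
```

```text
clock: 22.08
tool_pos: [461.1, 5.5, 85.5]
tool_rot: [0.969, -0.248, 0.012, -0.008]
force: [2.6, 18.1, 5.8]
gripper_width: 18.4
22.08 [461.1   5.5  85.5] [[0.877, -0.48, 0.028], [-0.48, -0.877, 0.009], [0.02, -0.021, -1.0]] [ 2.6 18.1  5.8] 18.4 [-0.25  0.34  1.88  0.02  0.89  1.81]
[ 3.5  -0.93  0.72]
```

```bash
python3 -m creep '[[0.55,0,0,0,0],[0.5,0,0,0,0],[0.5,0,0,0,0],[0.5,0,0,-10,-5],[0.5,0,0,-40,-12],[0.5,0,0,-70,-19],[0.5,0,0,-90,-26],[0.5,0,0,-90,-26]]'; python3 - <<'E'
from h import *
st(); im=r.get_image('wrist'); cv2.imwrite('pics/w9.png',im[...,::-1])
tips(['wrist','scene'],['lid_front','tongue_tip','wing_grip','reducer'])
tips(['scene','top'],['valve_pivot','valve_tip'])
E
```

```text
clock: 22.75
tool_pos: [460.3, 3.9, 179.5]
tool_rot: [1.0, -0.021, 0.017, -0.004]
force: [-0.4, -0.1, -0.3]
gripper_width: 42.7
22.75 [460.3   3.9 179.5] [[0.999, -0.041, 0.035], [-0.041, -0.999, 0.007], [0.035, -0.008, -0.999]] [-0.4 -0.1 -0.3] 42.7 [-0.26  0.2   1.78  0.02  1.12  1.35]
wrist lid_front 0.62 [438.9   3.3  55.2]
wrist wing_grip 0.57 [457.4   3.2  96.9]
wrist reducer 0.92 [281.4 335.3  -0.8]
scene lid_front 0.87 [435.    6.1  54. ]
scene lid_front 0.28 [608.1  -4.8 141. ]
scene wing_grip 0.71 [457.5   5.4  91.6]
scene valve_pivot 0.68 [ 510.9 -191.2   89.5]
scene valve_tip 0.52 [ 405.  -192.1   92.3]
top valve_pivot 0.49 [ 510.2 -193.8   90.3]
top valve_tip 0.65 [ 405.5 -190.6   87.2]
```

View pics/w9.png

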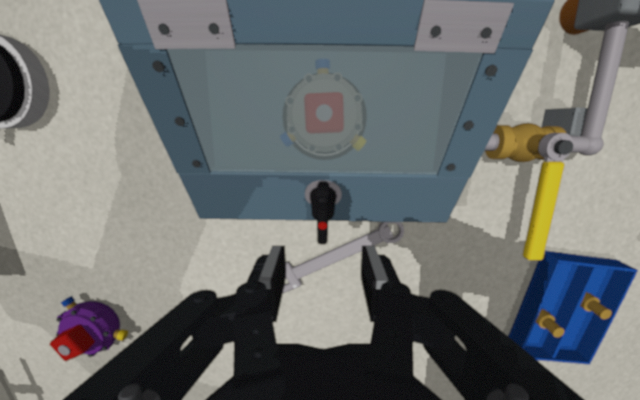

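The wing now runs along the slope, (323,185) to (322,240), so it is at its stop. The reducer is centred under the window. The valve handle still points to the front.

```bash
python3 -m creep '[[1,-27,40,-2,0],[1,-27,80,-2,0],[1,-27,120,-2,0],[1,-27,150,-2,0],[1,-29,162,-2,0],[1,-30,162,30,0],[1,-31,162,60,0],[1,-31,162,85,0],[1,-31,162,97,0],[1,-31,162,97,0]]'; python3 -c "from h import *;st()"
```

```text
clock: 24.43
tool_pos: [421.6, -154.0, 73.7]
tool_rot: [1.0, -0.024, 0.012, -0.006]
force: [-0.6, 0.2, -0.4]
gripper_width: -0.1
24.43 [ 421.6 -154.    73.7] [[0.999, -0.047, 0.024], [-0.048, -0.999, 0.012], [0.023, -0.013, -1.0]] [-0.6  0.2 -0.4] -0.1 [-0.63  0.35  1.92  0.03  0.86  0.97]
```

```bash
python3 -m creep '[[1,5,15,-5,0],[1,3,38,-5,0],[1,7,60,-5,0],[1,17,81,-5,0],[1,32,98,-5,0],[1,41,105,-5,0],[1,51,112,-5,0],[1,61,116,-5,0],[1,72,120,-5,0],[1,74,120,-5,0]]'; python3 - <<'E'
from h import *
st(); tips(['scene','top'],['valve_tip','valve_pivot'])
E
```

```text
clock: 25.27
tool_pos: [486.8, -276.7, 79.1]
tool_rot: [1.0, -0.023, 0.006, -0.008]
force: [-30.7, 3.8, 14.0]
gripper_width: 0.1
25.27 [ 486.8 -276.7   79.1] [[0.999, -0.046, 0.013], [-0.046, -0.999, 0.016], [0.013, -0.017, -1.0]] [-30.7   3.8  14. ] 0.1 [-0.74  0.55  1.57  0.02  1.02  0.87]
scene valve_tip 0.87 [ 500.4 -297.1   90.7]
scene valve_tip 0.16 [ 510.9 -192.7   88.8]
scene valve_pivot 0.88 [ 511.1 -195.4   89.3]
top valve_pivot 0.53 [ 512.2 -196.7   91.7]
```

```bash
python3 -m creep '[[1,-15,0,0,0],[1,-40,0,0,0],[1,-60,0,-30,0],[1,-60,0,-70,0],[1,-60,0,-110,0],[1,-100,0,-150,0],[1,-120,-20,-170,0],[1,-120,-20,-170,0],[1,-120,-20,-170,0],[1,-120,-20,-170,0]]'; python3 - <<'E'
from h import *
st(); tips(['scene','top'],['valve_tip','valve_pivot','lid_front','wing_grip','tongue_tip','reducer','mat_centre','hinge_mid','wrench','tray','screwdriver','mixer'])
a=r.get_image('scene');b=r.get_image('top')
cv2.imwrite('pics/fin.png',cv2.resize(np.hstack([a[120:320,210:460],b[120:320,230:480]]),(800,320))[...,::-1])
E
```

```text
clock: 26.4
tool_pos: [365.3, -253.8, 248.0]
tool_rot: [1.0, -0.023, 0.008, -0.007]
force: [0.9, -0.1, -0.8]
gripper_width: 0.1
26.4 [ 365.3 -253.8  248. ] [[0.999, -0.047, 0.017], [-0.047, -0.999, 0.014], [0.016, -0.015, -1.0]] [ 0.9 -0.1 -0.8] 0.1 [-0.88  0.12  1.7   0.02  1.33  0.73]
scene valve_tip 0.81 [ 502.8 -295.8   91.8]
scene valve_pivot 0.68 [ 510.1 -193.5   88.7]
scene lid_front 0.56 [430.4   6.6  53.2]
scene wing_grip 0.7 [458.4   5.8  94.9]
scene reducer 0.61 [279.7 335.7  -0.5]
scene mat_centre 0.4 [ 288.2 -318.    -2.7]
scene hinge_mid 0.57 [605.4  -3.9 136.4]
scene wrench 0.81 [373.6  -8.8  -3.2]
scene tray 0.77 [ 286.6 -320.1   -5.6]
scene screwdriver 0.9 [ 456.5 -463.5   -2.5]
scene mixer 0.58 [599.8 355.8   2.5]
top valve_tip 0.71 [ 501.6 -294.2   85.2]
top valve_pivot 0.26 [ 287.2 -317.1   -0.8]
top lid_front 0.74 [431.7   7.2  50.2]
top wing_grip 0.59 [462.7   3.   93.8]
top reducer 0.79 [275.2 333.6  -4.5]
top reducer 0.31 [753.9 183.3   1.8]
top hinge_mid 0.82 [612.   -4.  140.7]
top wrench 0.72 [375.5 -10.2   1.5]
top tray 0.78 [ 285.1 -317.    -2.4]
top screwdriver 0.57 [ 450.9 -463.5    1.4]
top mixer 0.78 [596.8 357.    1.4]
top mixer 0.47 [ 2.839e+02 -3.160e+02  2.000e-01]
```

View pics/fin.png

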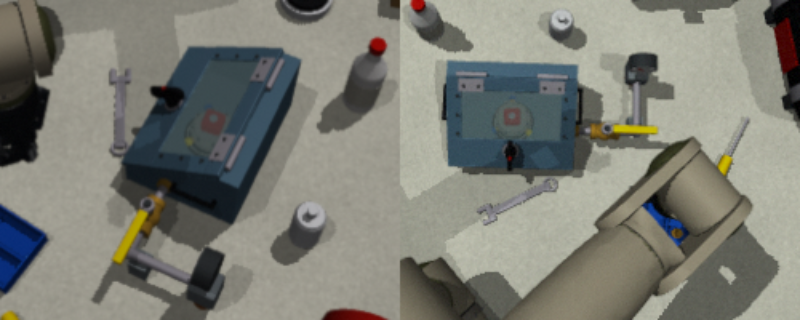

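```bash
python3 -c "from rig import r; print(r.finish_job())"
```

```text
the job is handed in; nothing more can be done
None
```

The job is handed in at about 27 s on the robot's clock, with every step done in order; no verdict was reported.

**What I did:** I first pushed the lid a little farther open to make room for the wrist. I set the grey reducer on the mat until I felt contact, then released it. I shut the lid and pressed it down with about 47 N, turned the wing knob clockwise to its stop, and only then swung the valve handle to its stop at about 31 N.

**Last checks:**
- **Reducer:** it stood within about 2–4 mm of the mat's centre by the networks before the lid was shut. It still showed centred through the shut window.
- **Lid:** its front edge is at z of about 50–53 mm, where 51 is expected when shut.
- **Wing knob:** the wings lie along the slope in the pictures taken after release. The network did not find the tongue once the knob was turned, so the latch is judged from the wings alone.
- **Valve:** the handle's tip is at about (502, −295), which is nearly in line with its pipe.
- **Bystanders:** the wrench, tray, screwdriver and mixer were re-measured within about 6 mm of where they started, which is about the networks' accuracy. The spray bottle and filter I checked only by eye; both are standing.
- **Robot:** the arm is clear and touches nothing.

**Disagreement:** the cameras differed by up to 8 mm on the mat's x position. I went with the wrist view and the hinge, which agreed.

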